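# Hold a blank by vacuum and centre-punch it

## Robot

A 6-joint arm with a two-finger parallel gripper is mounted at the origin on a cart in front of the work surface, level with it; the furniture and walls round the work are solid. World frame = base frame: x ahead of the robot, y to its left, z up, the work surface at z = 0. Lengths are in m, angles in rad, forces in N, time in s.
With the tool pointing down it reaches from about 0.325 to 0.775 m from the base axis. Payload 5.5 kg.
Tool frame: the origin (TCP) lies between the finger pads; the fingertips stand 8 mm ahead of it and the grasp point (between the pads) lies 11 mm behind it (tcp_to_tips is the distance from the TCP to the fingertips, in m); z points along the fingers, y is the line along which they close (so a half turn about z gives the same grasp; the last joint's range is limited). The gripper opens to 88 mm and grips with 3 to 60 N. Pads are 20 mm wide; open, the fingers measure 115 mm over their backs; the gripper's body (75 mm by 178 mm) begins 61 mm behind the grasp point.
Start: joints at [1.15, 0.091, 1.231, -0, 1.82, -0.057], TCP at [0.214, 0.561, 0.231] pointing down, gripper open.
Joint ranges: [-2.87, 2.87], [-0.86, 2.18], [0.17, 2.46], [-1.51, 4.65], [0.06, 2.69], [-2.65, 2.65]. Speed limits (rad/s): [2.57, 2.57, 3.01, 3.14, 3.14, 3.14].

## Interface

Orientations are given as a unit quaternion [w, x, y, z].
In Python, from bench import * gives the robot as it stands. Calls block until the motion is done:
- move_to(position, orientation): joint-space move of the TCP to a pose.
- move_l(position, speed=0.15, orientation=None): straight line of the TCP; orientation=None keeps the orientation; speed is the mean speed in m/s.
- movej(angles): joint-space move.
- gripper_open() and close(): open the fingers fully, or close them until they stop; the grip force is fixed at half the most.
- hold(seconds).
- inverse_kinematics(position, orientation): joint angles nearest the present ones, or None.
- state(): the state.
- get_image(name): name is "side" or "top" or "wrist"; returns a dict with "frame" (420x560x3 uint8, blue, green, red), "depth" (420x560 float32, m along the optical axis (not along the pixel's ray), 0 where there is no reading), "camera_matrix" (3x3 intrinsics, pixels), "view" (4x4, takes a point from world to camera coordinates). Camera axes: x right, y up, looking along -z (the intrinsics and any distortion apply to the point x, -y, -z); pixel columns grow to the right and rows downward; lengths in m; the calibration is good to about 2 mm. A picture is of the moment at which its call begins.
A pose or a line that the arm cannot do raises IKError and nothing moves.
- job_done(): hands the job in; it is judged then, once.
The state is a dict: "time": time; "joint_pos": joint angles; "dq": joint speeds; "joint_torque": joint torques, N m; "ee_pos": TCP position; "ee_rot": TCP orientation; "ft_force": force on the tool from outside, world axes, zero at the start; "moment": the same for the moment, N m; "finger_gap": finger opening in m; "finger_force": force on a finger pad.
Only numpy, scipy, OpenCV 4.12 (cv2) and the standard library are available. Lean on these libraries where they do the work, as an engineer would, in place of code of your own. Each camera call takes 0.05 s, during which the arm holds its last target. There are 200 camera calls.

## Task

Open the vacuum cock on the punching fixture by swinging its red handle round as far as it goes, until it lies along the pipe, so that the blank is held down. Then press the black round head of the centre punch straight down until its spring snaps and it goes all the way to the bottom of its stroke, and let it come back up. Do not press the punch while the cock is still shut, leave the cock open, and do not shift the blank, the blue-capped bottle, the puck or the vial.

Things in the scene. Friction and masses are not known exactly. Their poses are not given: they have to be found in the camera images.
- fixture: The punching fixture, fixed to the table at varied places and yaws: aluminium base plate 100 (x) x 170 (y) x 10 mm. Origin: centre of its underside; x points to its back, y to its left, z up. Left half: blue arm with an upright centre punch at x -10, y +40 mm. Right half: a vacuum pipe with its cock, handle axis at x +5, y -50 mm. A tall microtome stands close behind.
- head_top (a point): Middle of the top of the punch's black round head, a flat-topped button 30 mm across (24 mm flat) and 14 mm thick, at z 136 mm when up; moves with it. The head only slides up and down.
- punch_head (a joint): How far the punch head is pressed down, m: 0 up, 0.014 fully down against a hard stop. The load starts near 2 N and rises to about 12 N at 0.005 to 0.007; there the hidden spring snaps: the load falls away, to about 4 N at the bottom. It has surely struck beyond 0.0115. It springs back up by itself when let go.
- mark (a point): Point on the top of the blank under the punch's point, z 14 mm, on the punch's axis. Above it the blue bush that guides the punch (30 mm across, top at z 100 mm); the steel column (18 mm across, top at z 104 mm) stands 49 mm behind it, towards fixture +x.
- cock_pivot (a point): Point on the vertical turning axis of the cock's handle, at the handle's mid-height, z 98 mm. The level pipe with the valve body runs below it along fixture x, from 32 mm in front to 42 mm behind the pivot, at most 13 mm in radius round z 70 mm; its brass riser stands 33 mm behind the pivot.
- handle_end (a point): Free end of the cock's handle, at mid-height, 85 mm from the pivot; moves with it. The handle is a level bar 14 mm wide; its red sleeve, 10 mm thick (z 93 to 103 mm), covers 23 to 85 mm from the pivot. Below the outer 45 mm of it there is free space all along its swing.
- cock_handle (a joint): Angle of the cock's handle, rad: 0 shut, pointing to the fixture's right (-y), across the pipe; 1.571 open, pointing to the fixture's front (-x), along the pipe. It grows clockwise seen from above, has hard stops at both ends, turns with about 0.12 N m of friction and stays where it is left. It starts somewhere between 0 and 0.4.
- blank: Copper-coloured bracket blank, 70 x 76 x 4 mm, with a scribed cross, lying loose on the base plate under the punch; origin: centre of its underside.
- drop_bottle: Bystander: small white bottle with a blue cap, 33 mm across, 64 mm tall, loose; origin: centre of its underside.
- block_puck: Bystander: pale round puck with four stubs, 36 mm across, 22 mm tall, loose; origin: centre of its underside.
- scint_vial: Bystander: clear vial with a white cap, 28 mm across, 62 mm tall, loose; origin: centre of its underside.
Things that resemble listed ones, but are neither listed nor needed, are in the scene too. There is more than one size of the blank; the one meant has the size given above.

How it is judged:
On the way, in this order (a step that is already met when the one before it is completed fails the run):
1. the cock is fully open: handle along the pipe, with the punch still up (value of joint cock_handle above 1.43 rad and value of joint punch_head below 0.004 m), for 0.1 s.
2. the punch is pressed through its snap with the cock open (value of joint punch_head above 0.0115 m and value of joint cock_handle above 1.43 rad), for 0.04 s.
At the end, for the whole second after the job is handed in: The cock's handle lies along the pipe (within 0.14 rad of its open stop), the punch has been pressed past its snap (more than 11.5 mm) after that and is back up (within 2 mm), and the blank is at rest with its centre within 6 mm of the point under the punch (value of joint cock_handle above 1.43 rad and value of joint punch_head below 0.002 m and horizontal distance between blank and mark below 0.006 m and linear speed of blank below 0.02 m/s); the robot touches nothing.
It fails at once if the punch is pressed more than 6 mm while the cock is not open (value of joint punch_head above 0.006 m and value of joint cock_handle below 1.35 rad).
It fails at once if a bystander (bottle, puck or vial) is shifted more than 20 mm (distance of any of drop_bottle, block_puck, scint_vial from where it was at the start of the episode above 0.02 m).
It also fails if it takes over 45 s, if anything falls off the work surface, if the arm or the gripper's body presses on something with over 40 N, if the wrist force passes 120 N, or if a joint passes its speed limit or range.

## Working session

There is one attempt and no reset: what is moved stays moved. The work goes in short steps, each a Python script; the robot and the scene stay as the last script left them, time stands still between calls to the robot, and variables do not carry over. Pictures are saved under pics/ and viewed, at most 10 in all, crops included, and the job is handed in when it is done.

```bash
mkdir -p pics; cat > h.py <<'E'
from bench import *
import numpy as np, cv2
def snap(n,f):
    d=get_image(n); cv2.imwrite('pics/'+f+'.png',d['frame']); np.savez('pics/'+f+'.npz',**{k:d[k] for k in('frame','depth','camera_matrix','view')}); return d
def load(f): return np.load('pics/'+f+'.npz')
def ray(d,u,v):
    K=d['camera_matrix'];V=d['view']
    r=np.array([(u-K[0,2])/K[0,0],-(v-K[1,2])/K[1,1],-1.])
    return -V[:3,:3].T@V[:3,3], V[:3,:3].T@r
def onz(d,u,v,z):
    o,r=ray(d,u,v); return o+r*(z-o[2])/r[2]
def cloud(d):
    v,u=np.mgrid[:420,:560]; o,_=ray(d,0,0); K=d['camera_matrix']
    r=np.stack([(u-K[0,2])/K[0,0],-(v-K[1,2])/K[1,1],-np.ones(u.shape)],-1)@d['view'][:3,:3]
    return o+r*d['depth'][...,None]
E
python3 - <<'E'
from h import *
for n in('top','side'):
    d=snap(n,n); print(n,ray(d,280,210),d['camera_matrix'].tolist())
print(state())
E
```

```text
top (array([ 0.35479762, -0.02449012,  1.20986963]), array([ 0.18005434,  0.02313502, -0.98359078])) [[465.7217988719593, 0.0, 289.2806150276116], [0.0, 465.7217988719593, 208.64039624026657], [0.0, 0.0, 1.0]]
side (array([ 0.06451855, -0.83742413,  0.90824619]), array([ 0.3859007 ,  0.67088094, -0.63326418])) [[430.1112871088184, 0.0, 279.873269718227], [0.0, 430.1112871088184, 207.89225631903432], [0.0, 0.0, 1.0]]
{'time': 0.1, 'joint_pos': array([ 1.15029816e+00,  9.17754394e-02,  1.23175360e+00, -1.61197872e-06,
        1.81976507e+00, -5.67200905e-02]), 'dq': array([-0.00018833, -0.00332591, -0.00431741,  0.00072925, -0.00035566,
       -0.00032283]), 'joint_torque': array([ 1.51744251e-03, -4.47859132e+01, -4.07568848e+01,  7.00221467e-02,
        2.85282440e-02, -9.35789149e-05]), 'ee_pos': array([0.21340033, 0.56051205, 0.22963149]), 'ee_rot': array([-2.00311606e-04,  1.80887899e-01,  9.83503352e-01, -8.26809670e-04]), 'ft_force': array([0.28464544, 0.19269899, 0.18490575]), 'moment': array([ 0.02539347, -0.03119691, -0.03384188]), 'finger_force': 0.0, 'finger_gap': 0.08754173773136027}
```

View pics/top.png

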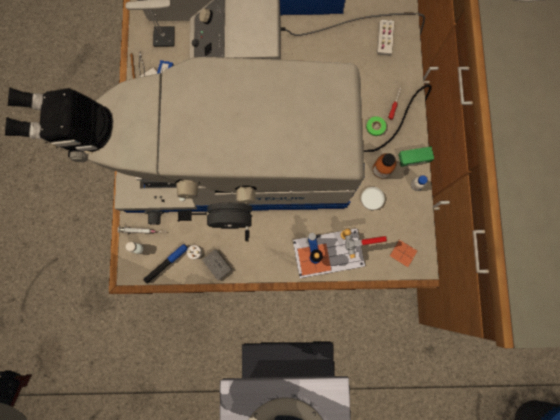

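View pics/side.png

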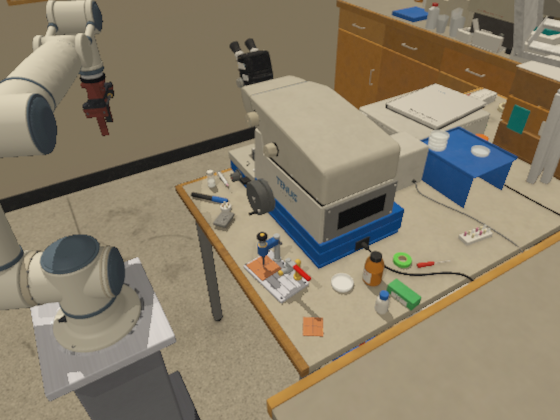

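The top view shows the fixture at about (330,252). The black head is near (317,256) and the red handle near (373,241), pointing right. The bottle with the blue cap is at (421,183), the vial at (134,247) and the puck at (194,252). The loose orange plate at (403,253) is a decoy blank. The real blank lies under the punch at about (312,262).

```bash
python3 - <<'E'
from h import *
t=load('top');s=load('side')
a=cv2.resize(t['frame'][220:285,280:385],None,fx=7,fy=7,interpolation=cv2.INTER_CUBIC)
cv2.imwrite('pics/crop.png',a[:,:735])
b=cv2.resize(s['frame'][225:305,235:325],None,fx=7,fy=7,interpolation=cv2.INTER_CUBIC)
cv2.imwrite('pics/crop2.png',b)
for n,d,(x0,y0,x1,y1) in(('top',t,(290,225,395,280)),('side',s,(235,225,325,305))):
    P=cloud(d);f=d['frame'].astype(int);R=np.zeros(f.shape[:2],bool);R[y0:y1,x0:x1]=1
    B,G,Rr=f[...,0],f[...,1],f[...,2]
    red=R&(Rr>120)&(G<60)&(B<70); blk=R&(f.max(-1)<55)
    for nm,m,z in(('red',red,.103),('blk',blk,.136)):
        k,l,st,c=cv2.connectedComponentsWithStats(m.astype(np.uint8))
        for i in range(1,k):
            if st[i,4]>8:
                print(n,nm,st[i],c[i].round(1),'onz',onz(d,*c[i],z).round(4),'depthpt',np.median(P[l==i],0).round(4))
                if nm=='red':
                    r=cv2.minAreaRect(np.argwhere(l==i)[:,::-1].astype(np.float32)); print([onz(d,*q,z)[:2].round(4).tolist() for q in cv2.boxPoints(r)])
E
```

```text
top red [362 237  24   8 118] [373.2 240.2] onz [ 0.4796 -0.2195  0.103 ] depthpt [ 0.4799 -0.2195  0.1026]
[[0.4827, -0.1921], [0.4885, -0.2479], [0.4755, -0.2488], [0.4697, -0.1931]]
top blk [311 249  12  13  78] [315.7 255.5] onz [ 0.4432 -0.0797  0.136 ] depthpt [ 0.4422 -0.078   0.1351]
side red [294 265  17  16  91] [301.7 272.7] onz [ 0.4755 -0.2263  0.103 ] depthpt [ 0.4754 -0.2274  0.1032]
[[0.4671, -0.1986], [0.4792, -0.1937], [0.4836, -0.2538], [0.4719, -0.2581]]
side blk [257 234  10   7  41] [262.  237.5] onz [ 0.4366 -0.0928  0.136 ] depthpt [ 0.4362 -0.0918  0.1345]
```

View pics/crop.png

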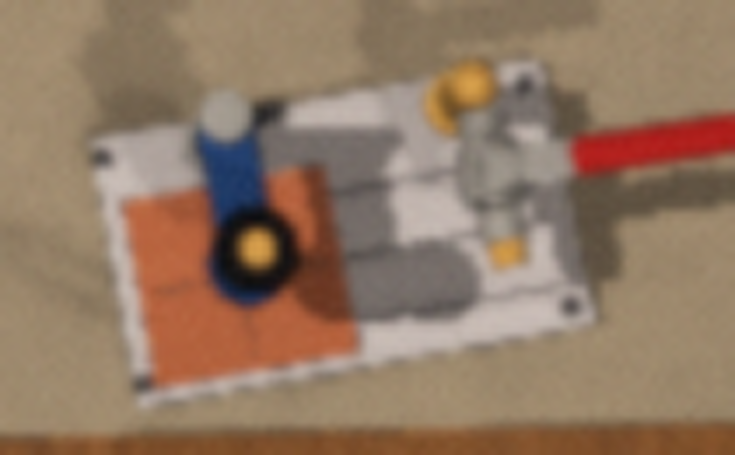

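View pics/crop2.png

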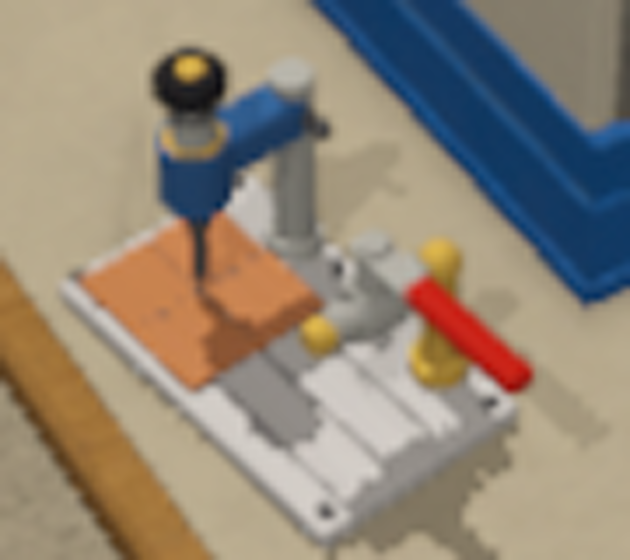

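The crops show the fixture yawed by about 10° with the handle nearly shut. The blank under the punch covers most of the plate's left half, so it is the larger 70x76 one. The loose orange plate at top (403,253) is much smaller.

```bash
python3 - <<'E'
from h import *
t=load('top');s=load('side')
c=np.array([(97,140),(530,62),(595,320),(140,400)])/7+[280,220]-0.5+.07
W=np.array([onz(t,*q,.010)[:2] for q in c]); print(W.round(4).tolist())
print('sides',[round(float(np.linalg.norm(W[i]-W[i-1])),4) for i in range(4)])
l=W[0]-W[1]+W[3]-W[2]; f=W[0]-W[3]+W[1]-W[2]
y1=np.arctan2(-l[0],l[1]); y2=np.arctan2(f[1],f[0]); print('yaw',y1,y2)
yaw=y1; C=W.mean(0); R=np.array([[np.cos(yaw),-np.sin(yaw)],[np.sin(yaw),np.cos(yaw)]])
w=lambda x,y:(C+R@[x,y]).round(4)
print('C',C,'head',w(-.01,.04),'pivot',w(.005,-.05),'end shut',w(.005,-.135))
print('head ray top',onz(t,316.1,254.9,.136),'side',onz(s,262,235.5,.136))
# outline of tall stuff behind
for d in(t,s):
    P=cloud(d).reshape(-1,3);P=P[(d['depth'].ravel()>0)]
    for zl,zh in((.03,.15),(.15,.3),(.3,.6)):
        for a,b in((-.35,-.25),(-.25,-.2),(-.2,-.15),(-.15,-.1),(-.1,-.05),(-.05,0),(0,.1)):
            m=(P[:,2]>zl)&(P[:,2]<zh)&(P[:,1]>a)&(P[:,1]<b)&(P[:,0]>.5)&(P[:,0]<1)
            if m.sum()>5: print(zl,a,b,m.sum(),P[m,0].min().round(3),end=' | ')
        print()
E
```

```text
[[0.4959, -0.0298], [0.5218, -0.191], [0.4261, -0.2105], [0.4004, -0.0435]]
sides [0.0965, 0.1633, 0.0976, 0.169]
yaw 0.1556698366196908 0.17150182188351923
C [ 0.46106942 -0.11868834] head [ 0.445  -0.0807] pivot [ 0.4738 -0.1673] end shut [ 0.4869 -0.2513]
head ray top [ 0.44461234 -0.08066922  0.136     ] side [ 0.44036464 -0.08611133  0.136     ]
0.03 -0.35 -0.25 434 0.626 | 0.03 -0.25 -0.2 83 0.662 | 0.03 -0.2 -0.15 107 0.5 | 0.03 -0.15 -0.1 178 0.571 | 0.03 -0.1 -0.05 182 0.5 | 0.03 -0.05 0 228 0.572 | 0.03 0 0.1 682 0.5 | 
0.15 -0.2 -0.15 105 0.571 | 0.15 -0.15 -0.1 350 0.571 | 0.15 -0.1 -0.05 353 0.569 | 0.15 -0.05 0 370 0.568 | 0.15 0 0.1 1698 0.543 | 
0.3 -0.2 -0.15 1090 0.571 | 0.3 -0.15 -0.1 3042 0.572 | 0.3 -0.1 -0.05 3144 0.572 | 0.3 -0.05 0 3238 0.572 | 0.3 0 0.1 6748 0.545 | 
0.03 -0.35 -0.25 542 0.622 | 0.03 -0.25 -0.2 10 0.666 | 0.03 -0.2 -0.15 2485 0.5 | 0.03 -0.15 -0.1 361 0.566 | 0.03 -0.1 -0.05 303 0.567 | 0.03 -0.05 0 330 0.566 | 0.03 0 0.1 842 0.502 | 
0.15 -0.2 -0.15 3424 0.567 | 0.15 -0.15 -0.1 514 0.566 | 0.15 -0.1 -0.05 478 0.565 | 0.15 -0.05 0 441 0.564 | 0.15 0 0.1 820 0.538 | 
0.3 -0.2 -0.15 1463 0.568 | 0.3 -0.15 -0.1 1392 0.567 | 0.3 -0.1 -0.05 1299 0.566 | 0.3 -0.05 0 1173 0.567 | 0.3 0 0.1 2172 0.54 |
```

```bash
cat >> h.py <<'E'
from scipy.spatial.transform import Rotation as Ro
def quat(a): # tool down, tool y at world angle a
    y=np.array([np.cos(a),np.sin(a),0]);z=np.array([0,0,-1.]);x=np.cross(y,z)
    q=Ro.from_matrix(np.stack([x,y,z],1)).as_quat(); return [q[3],*q[:3]]
E
python3 - <<'E'
from h import *
close()
move_to([.155,.35,.32],quat(1.15)); print(state()['joint_pos'].round(2),state()['time'])
q=np.array(state()['joint_pos']); q[0]=-.43; q[5]=-.43-1.5; movej(q)
s=state();print(s['joint_pos'].round(2),s['ee_pos'],s['time'],s['finger_gap'])
move_to([.36,-.19,.33],quat(1.5))
d=snap('wrist','w1'); print(ray(d,280,210),state()['time'])
E
```

```text
[ 1.07 -0.44  1.54  0.    2.04 -0.09] 2.3833
[-0.43 -0.44  1.54  0.    2.04 -1.93] [ 0.36150202 -0.1277469   0.31932846] 4.2667 0.0003532541853162183
(array([ 0.28983169, -0.18541825,  0.48494014]), array([ 0.25713281, -0.01189391, -0.96632276])) 4.675
```

View pics/w1.png

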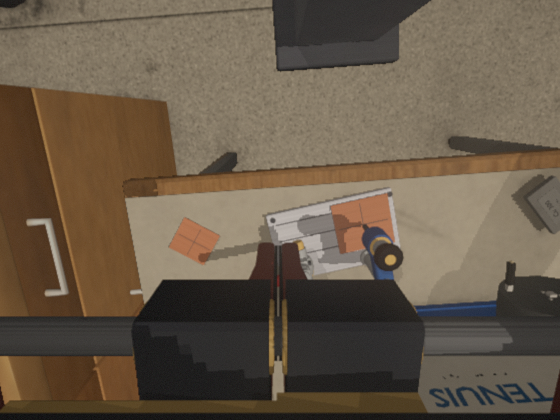

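The wrist view shows the fixture's front corners near (267,214) and (391,190), and the punch head at about (388,257). The gripper hides the handle. I'll check these points against the top-view estimate.

```bash
python3 - <<'E'
from h import *
d=load('w1')
f=d['frame'].astype(int)
for p,z in(((267.5,214),.01),((390.5,190),.01)): print(onz(d,*p,z))
R=np.zeros(f.shape[:2],bool);R[235:280,365:410]=1
P=cloud(d)
m=R&(f[...,2]>140)&(f[...,0]<90)&(abs(P[...,2]-.136)<.012)
v,u=np.nonzero(m); print('yellow',u.mean(),v.mean(),len(u),onz(d,u.mean(),v.mean(),.136))
m=R&(abs(P[...,2]-.136)<.008); v,u=np.nonzero(m)
(c,r)=cv2.minEnclosingCircle(np.stack([u,v],1).astype(np.float32)); print('disc',c,r,onz(d,*c,.136),len(u),P[m].mean(0))
E
```

```text
[ 0.42053841 -0.20838549  0.01      ]
[ 0.39951537 -0.04395423  0.01      ]
yellow 389.8787878787879 259.3333333333333 33 [ 0.44270626 -0.08164678  0.136     ]
disc (387.8058166503906, 256.456298828125) 14.877370834350586 [ 0.43940269 -0.08376974  0.136     ] 657 [ 0.43954427 -0.08379066  0.13587327]
```

```bash
python3 - <<'E'
from h import *
yaw=.16; piv=np.array([.473,-.168])
def pose(th,d,r=.066):
    a=yaw-np.pi/2-th; u=np.array([np.cos(a),np.sin(a)]); n=np.array([-u[1],u[0]])
    return piv+r*u+d*n, quat(a+np.pi)
p,q=pose(.05,.031); move_to([*p,.23],q)
F0=state()['ft_force']; print(p,state()['joint_pos'].round(2))
move_l([*p,.088],speed=.1)
s=state();print('down',s['ee_pos'],s['ft_force']-F0,s['time'])
p,q=pose(.05,.017); move_l([*p,.088],speed=.05,orientation=q); print((state()['ft_force']-F0).round(2))
for th in np.arange(.15,1.56,.1):
    p,q=pose(th,.017); move_l([*p,.088],speed=.05,orientation=q)
    F=state()['ft_force']-F0; print(round(th,2),F.round(2),round(state()['time'],1))
    if np.linalg.norm(F)>20: break
E
```

```text
[ 0.51105801 -0.23019798] [-0.48 -0.02  1.34 -0.    1.82 -2.16]
down [ 0.51147543 -0.23041092  0.08891181] [ 0.70010795  0.28929455 -1.17820856] 7.0083
[ 0.26  0.84 -1.35]
0.15 [ 1.07  0.43 -1.16] 7.7
0.25 [ 0.56  0.11 -0.37] 8.0
0.35 [ 0.44 -0.52 -1.75] 8.3
0.45 [ 1.01  0.47 -1.52] 8.6
0.55 [ 0.78 -0.29 -0.72] 8.9
0.65 [ 0.33 -0.91 -1.21] 9.1
0.75 [0.46 0.24 0.12] 9.4
0.85 [ 1.24 -0.66 -1.42] 9.7
0.95 [ 1.01 -0.48 -0.18] 10.0
1.05 [ 0.08 -0.29 -1.47] 10.3
1.15 [-0.69 -0.04 -1.84] 10.6
1.25 [ 1.53  0.27 -0.86] 10.8
1.35 [-0.29  0.68 -0.18] 11.1
1.45 [ 1.3   0.66 -1.68] 11.4
1.55 [ 0.24 -1.06 -1.06] 11.7
```

```bash
python3 - <<'E'
from h import *
yaw=.16; piv=np.array([.473,-.168])
def pose(th,d,r=.066):
    a=yaw-np.pi/2-th; u=np.array([np.cos(a),np.sin(a)]); n=np.array([-u[1],u[0]])
    return piv+r*u+d*n, quat(a+np.pi)
F0=np.array([.5,0,-.9])
for d in np.arange(.016,.004,-.001):
    p,q=pose(1.56,d); move_l([*p,.088],speed=.02,orientation=q); hold(.1)
    F=state()['ft_force']-F0; print(round(d,3),F.round(2))
    if np.linalg.norm(F[:2])>8: break
p,q=pose(1.56,.04); move_l([*p,.088],speed=.1)
move_l([*p,.2],speed=.15)
move_to([.36,-.25,.3],q)
d=snap('top','t2');d=snap('side','s2')
t=np.hstack([cv2.resize(d['frame'][a:a+80,b:b+85],None,fx=4.5,fy=4.5,interpolation=cv2.INTER_CUBIC) for d,a,b in((load('t2'),215,290),(load('s2'),225,240))])
cv2.imwrite('pics/o2.png',t);print(state()['time'])
E
```

```text
0.016 [ 0.68 -5.85 -1.21]
0.015 [ 1.13 -8.28 -2.53]
14.3333
```

View pics/o2.png

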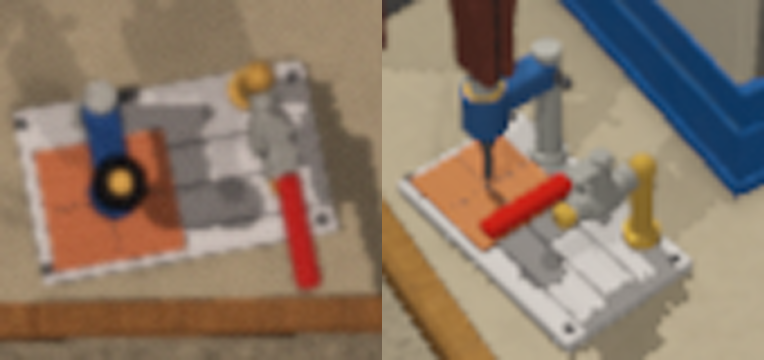

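The cock is open: the red handle runs along the pipe, parallel to the plate's side edge, and the force rose at the stop. Next is the punch.

```bash
python3 - <<'E'
from h import *
x,y=.442,-.082; q=quat(1.55)
move_to([x,y,.22],q); move_l([x,y,.15],speed=.1); hold(.2)
F0=np.mean([state()['ft_force'] for _ in range(5)],0); print(F0,state()['ee_pos'])
for z in np.arange(.144,.122,-.001):
    move_l([x,y,z],speed=.03); hold(.1)
    s=state(); F=s['ft_force']-F0; print(round(z,3),s['ee_pos'][2].round(4),F.round(2))
    if z<.136 and F[2]>14: break
hold(.15)
move_l([x,y,.22],speed=.12)
move_to([.36,-.25,.32],q)
d=snap('top','t3');d=snap('side','s3')
t=np.hstack([cv2.resize(load(f)['frame'][a:a+80,b:b+85],None,fx=4.5,fy=4.5,interpolation=cv2.INTER_CUBIC) for f,a,b in(('t3',215,290),('s3',225,240))])
cv2.imwrite('pics/o3.png',t);print(state()['time'])
E
```

```text
[ 0.45713133 -0.04371429 -0.36691325] [ 0.44237296 -0.08205928  0.150827  ]
0.144 0.1443 [ 0.79 -0.54  2.29]
0.143 0.1435 [ 0.76 -0.75  4.99]
0.142 0.1427 [ 0.31 -0.33  6.65]
0.141 0.142 [-0.57 -0.29  8.91]
0.14 0.1413 [-0.66  0.24  9.3 ]
0.139 0.1405 [-1.08  1.3  10.22]
0.138 0.1396 [-1.97  0.13 11.36]
0.137 0.1386 [-1.33  0.59 11.78]
0.136 0.1377 [-2.88  0.53 12.  ]
0.135 0.1365 [-2.01  0.51 11.22]
0.134 0.1353 [-2.37  0.17 11.1 ]
0.133 0.134 [-1.18  0.58  8.9 ]
0.132 0.1327 [-0.42  0.2   7.22]
0.131 0.1313 [-0.24  0.34  5.59]
0.13 0.1303 [-0.01  0.02  5.65]
0.129 0.1303 [-1.66  1.01 10.38]
0.128 0.1302 [-3.68  0.91 13.5 ]
0.127 0.1301 [-6.15  1.76 17.68]
24.725
```

View pics/o3.png

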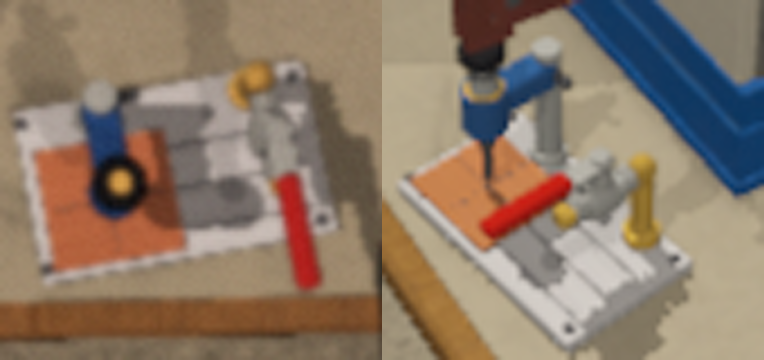

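The punch snapped and hit its hard stop: the load peaked at 12 N, fell to 5.6 N, then rose at TCP z 0.130. The pictures show the head back up, the blank unmoved and the cock open.

```bash
python3 -c "
from h import *
print(job_done())"
```

```text
the job is handed in; nothing more can be done
None
```

The job is handed in with no verdict returned: I swung the cock fully open, pressed the punch through its snap to the bottom stop, and the last pictures show it back up, the cock still open and the blank unmoved; I did not check the bottle, puck and vial afterwards, but the arm never worked near them.

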